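# Grease the roll bearing of the strap cutter

## Task

One of the strap cutter's two bearings is due for grease: the one whose leaning nipple has its dust cap off. Lift the push-type grease gun out of its drip cup, press its coupler squarely onto that nipple until it snaps over the head, then push the gun on down over its plunger as far as it goes and keep holding it there, in line with the nipple: the program finishes while holding the gun pressed. Leave the loose things on the bench where they are.

Things in the scene. Friction and masses are not known exactly. Their poses are not given: they have to be found in the camera images.
- gun_handle (a point): The grease gun: round, 168 mm long, 0.4 kg, standing upright in the drip cup, coupler down. This point: on its axis, middle of the black handle (28 mm diameter, 119 to 168 mm above the coupler's mouth; grip it from above), 143 mm above the mouth; z up the gun's axis, away from the coupler. Below the handle: barrel, 34 mm diameter, then the 10 mm plunger tube and the coupler
- coupler_mouth (a point): Centre of the open lower end of the gun's coupler, a steel sleeve, 20 mm outer and 16 mm inner diameter, 26 mm long; z up the gun's axis. It moves with the plunger. Four spring jaws, 5 mm inside the mouth, ride over the nipple's head and snap shut behind it (about 6 N)
- coupler_seat (a point): Point on the coupler's axis 9 mm above its mouth: it lies at the centre of the nipple's head when the coupler is snapped home
- plunger (a joint): How far the coupler and plunger tube have been pushed up into the gun's barrel, 0 (out) to 0.020 m (stop). Return spring: about 8 N to start it, 14 N at the stop. With the plunger in, the handle is that much nearer to the coupler
- nipple: The bare brass grease nipple: round head of 9 mm diameter on a 5 mm neck over a hexagon, on one of the two bearing blocks, 96 mm above the bench. Origin: centre of the head; z out along the nipple, up and leaning 30 degrees from vertical, square to the roll, towards the side without blades (roughly to the robot). The neck is clear for 13 mm below the head's centre
- nipple_capped: The same nipple on the other bearing block, 220 mm along the roll, still under its black rubber cap: not to be used. Origin at the centre of the covered head
- cutter: The strap cutter, fixed: steel base plate 200 x 340 x 12 mm, rubber roll (56 mm diameter) along its y between two bearing blocks (127 x 38 mm, tops 77 mm above the bench), a bar with blade holders on its +x side (top 125 mm up), a handwheel at its -y end (top 86 mm). Origin: centre of the plate's underside, on the bench
- cup: Drip cup, a round aluminium tube of 47 mm diameter, 41 mm inside, rim 80 mm above the bench, on a 90 mm foot, fixed. Origin: centre of its underside. Its inner floor, on which the coupler stands, is 8 mm up
- dust_cap: Loose black rubber cap, 16 mm diameter, 20 mm high, on the cutter's base plate in front of the roll. Origin: centre of its underside
- mallet: Loose wooden mallet, 216 mm long, head 90 x 52 mm. Origin: under the handle
- weight: Loose dark red weight, 65 x 65 x 68 mm. Origin: centre of its underside
- grease_tin: Loose tin, 72 mm diameter, 75 mm high. Origin: centre of its underside
- glue_jar: Loose jar, 64 mm diameter, 85 mm high. Origin: centre of its underside
- spool: Loose thread spool, 48 mm diameter, 60 mm high. Origin: centre of its underside
- awl: Loose awl with a wooden handle, 150 mm long, lying. Origin: under its middle
Mind the look-alikes: they are no part of the job. What is shaped like the part that bears gun_handle but green or turquoise is not meant.

How it is judged:
On the way, in this order (a step that is already met when the one before it is completed fails the run):
1. the gun is out of the drip cup, its coupler's mouth above the cup's rim (height (world z) of coupler_mouth above 0.082 m), for 0.1 s.
2. the coupler has snapped squarely onto the bare nipple (distance between coupler_seat and nipple below 0.0028 m and angle between the z axis of gun_handle and the z axis of nipple, either way round below 0.17 rad), for 0.1 s.
At the end, for the whole second after the job is handed in: The coupler sits home on the bare nipple (seat within 2.8 mm of the head's centre), the gun is in line with the nipple within 0.17 rad, the plunger is in by at least 14 of its 20 mm and presses on the nipple with over 5 N, and the fingers still hold the gun, clear of the cup (all of step 2 and value of joint plunger above 0.014 m and contact force between gun and nipple above 5 N and contact force between the fingers and gun above 3 N and contact force between gun and cup below 0.5 N); the arm keeps its last pose, push and grip.
It fails at once if a loose thing on the bench is moved by more than 30 mm (distance of any of dust_cap, mallet, weight, grease_tin, glue_jar, spool, awl from where it was at the start of the episode above 0.03 m).
It also fails if it takes over 42 s, if anything falls off the work surface, if the arm or the gripper's body presses on something with over 40 N, if the wrist force passes 120 N, or if a joint passes its speed limit or range.

## Robot

A 6-joint arm with a two-finger parallel gripper is mounted at the origin on the work surface. World frame = base frame: x ahead of the robot, y to its left, z up, the work surface at z = 0. Lengths are in m, angles in rad, forces in N, time in s.
With the tool pointing down it reaches from about 0.35 to 0.85 m from the base axis. Payload 8.1 kg.
Tool frame: the origin (TCP) lies on the mounting face of the last link; the fingertips stand 173 mm ahead of it and the grasp point (between the pads) lies 155 mm ahead of it; z points along the fingers, y is the line along which they close (so a half turn about z gives the same grasp; the last joint's range is limited). The gripper opens to 85 mm and grips with 20 to 120 N. Pads are 22 mm wide; open, the fingers measure 114 mm over their backs; the gripper's body (76 mm by 85 mm) begins 54 mm behind the grasp point. The pads swing forward as they close: fully open they stand 13 mm farther back than shut.
Start: joints at [-1.394, 0.13, 1.488, -0, 1.523, -0.085], TCP at [0.155, -0.58, 0.405] pointing down, gripper open.
Joint ranges: [-2.96, 2.96], [-0.89, 2.26], [0.02, 2.5], [-1.34, 4.48], [0, 2.73], [-2.66, 2.66]. Speed limits (rad/s): [2.39, 2.39, 2.79, 3.14, 3.14, 3.14].

## Interface

Orientations are given as a unit quaternion [w, x, y, z].
In Python, from rig import read_state, camera, camera_model, job_done gives the robot as it stands.
- The arm moves only by the tool arm_command, never from a script. Its argument "plan" is a list of rows, each a list of 5 numbers: the finger opening in mm, from 0 to 85.4, then the shift along the world's x, y, z normalised to -1 to 1, where 1 is 0.05 m, then the turn about the world's z normalised to -1 to 1, where 1 is 180 degrees. In form: [[jaw, x, y, z, yaw], ...]. A call has 1 to 12 rows; each row shifts and turns the commanded pose from where the row before left it; what a row does not reach is not made up. A row lasts 1/10 s, in which the tool goes at most 50 mm and 8.59 degrees, less where a joint would pass 70% of its speed; a pose out of reach is approached as far as the arm can. A call with a number of a shift or a turn outside -1 to 1 is refused whole. A call with a gripper value outside its range is refused whole. The fingers move at their own pace and stop on an object; "newtons" is the grip in N (left out, the last holds). Time passes only in rows, so rows that do not move let the fingers close. It gives the time, the measured TCP pose, the force, the opening and the grip force at its end, in the units of the state.
- read_state(): the state, without advancing time (a new reading comes with each control period).
- camera(name): name is "scene" or "side" or "wrist"; returns the picture (480x640x3 uint8, blue, green, red); there is no depth.
- camera_model(name): a dict with "fx", "fy", "cx", "cy" (pixels), "D" ([k1, k2, p1, p2, k3] as OpenCV has them; the pictures are not rectified), "R" (3x3) and "t" (3): a world point X has camera coordinates R X + t. Camera axes: x right, y down, z forward; pixel columns grow to the right and rows downward; lengths in m; the calibration is good to about 2 mm. A picture is of the moment at which its call begins: read the wrist's pose just before it. camera_model takes no time and is no camera call; for the wrist camera it gives the pose at the moment of the call.
- job_done(): hands the job in; it is judged then, once.
The state is a dict: "time": time; "q": joint angles; "joint_velocities": joint speeds; "effort": joint torques, N m; "eef_pos": TCP position; "ee_rot": TCP orientation; "contact_force": force on the tool from outside, world axes, zero at the start; "moment": the same for the moment, N m; "grip_width": opening from 0.0 (shut) to 1.0 (fully open); "grip_force": force on a finger pad.
Only numpy, scipy, OpenCV 4.12 (cv2) and the standard library are available. Lean on these libraries where they do the work, as an engineer would, in place of code of your own. Each camera call takes 0.05 s, during which the arm holds its last target. There are 200 camera calls.

## Working session

There is one attempt and no reset: what is moved stays moved. The work goes in short steps, Python scripts to look and compute and a tool call to move; the robot and the scene stay as the last step left them, time stands still between calls to the robot, and variables do not carry over. Pictures are saved under pics/ and viewed, at most 10 in all, crops included, and the job is handed in when it is done.

Besides the shell and the picture viewer there is one more tool, called after "Request:" by a JSON object that holds its "fn" and its "kwargs". arm_command: Moves the arm, as the interface text tells. Scaled input: -1 to 1 covers 0.05 m each way for a shift and 180 degrees each way for a turn. Its arguments: {"type":"object","properties":{"plan":{"type":"array","items":{"type":"array","items":{"type":"number"}}},"newtons":{"type":"number"}},"required":["plan"]}

```bash
mkdir -p pics; python3 - <<'E'
from rig import *
import cv2
for n in ("scene","side"):
    cv2.imwrite(f"pics/{n}0.png",camera(n)); m=camera_model(n); print(n,m)
cv2.imwrite("pics/wrist0.png",camera("wrist"))
s=read_state();print(s)
E
```

```text
scene {'fx': 434.6008320451439, 'fy': 434.6008320451439, 'cx': 318.74559761497693, 'cy': 235.51265349877244, 'D': array([0.03115719, 0.        , 0.        , 0.        , 0.        ]), 'R': array([[ 0.76671941,  0.64174747, -0.01736432],
       [ 0.455325  , -0.56266331, -0.68999213],
       [-0.45257097,  0.52112395, -0.72360856]]), 't': array([-0.39459462, -0.15429984,  1.33084384])}
side {'fx': 471.746187758983, 'fy': 471.746187758983, 'cx': 322.7050040347808, 'cy': 238.51515807839596, 'D': array([0.02519052, 0.        , 0.        , 0.        , 0.        ]), 'R': array([[ 0.98509991, -0.17136992, -0.01450921],
       [-0.13459669, -0.71568942, -0.68532648],
       [ 0.10706025,  0.67706794, -0.72809141]]), 't': array([-0.51174124,  0.15487835,  1.13104729])}
{'time': 0.15, 'q': array([-1.39437372e+00,  1.31034339e-01,  1.48908529e+00,  8.62311572e-06,
        1.52298666e+00, -8.54239501e-02]), 'joint_velocities': array([ 0.00170815, -0.00295986, -0.00180125, -0.00070663, -0.00131359,
        0.00052495]), 'effort': array([ 8.30576209e-04, -5.70062399e+01, -5.01160169e+01, -1.57709519e-04,
        9.60421079e-03, -3.40056704e-05]), 'eef_pos': array([ 0.15529565, -0.57936389,  0.40382649]), 'ee_rot': array([-7.56229821e-04,  9.91441526e-01,  1.30549330e-01, -3.01207771e-05]), 'contact_force': array([-0.02655762,  0.14350292, -1.37872475]), 'moment': array([-0.01966427, -0.01138904,  0.01590917]), 'grip_force': 0.0, 'grip_width': 1.0002031589742804}
```

View pics/scene0.png

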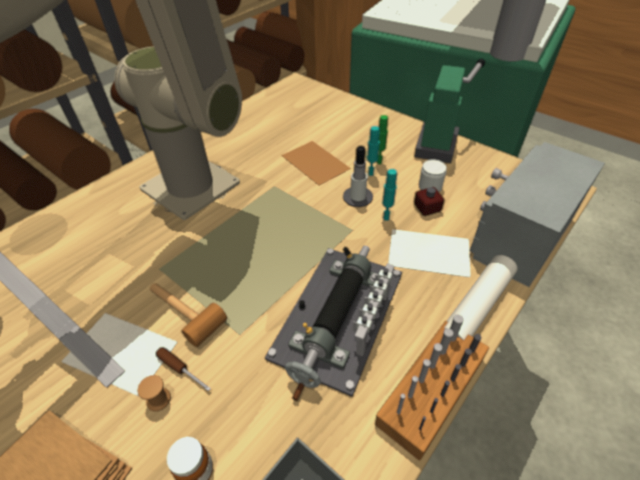

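View pics/side0.png

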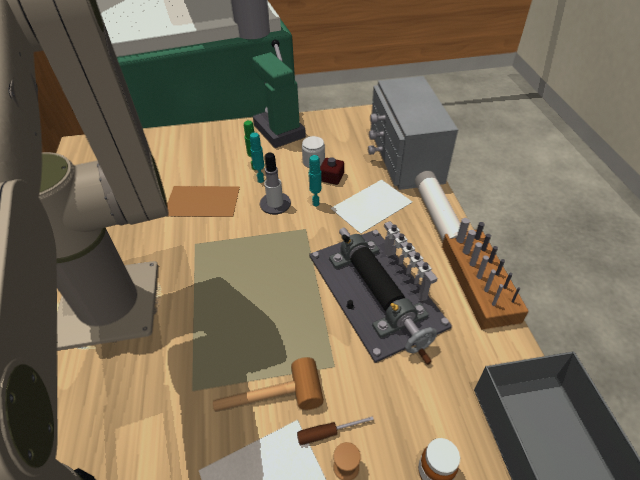

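```bash
python3 - <<'E'
import cv2,numpy as np
s=cv2.imread("pics/scene0.png");d=cv2.imread("pics/side0.png")
f=lambda i,x,y,w,h:cv2.resize(i[y:y+h,x:x+w],(400,300),interpolation=cv2.INTER_CUBIC)
cv2.imwrite("pics/crop0.png",np.vstack([np.hstack([f(s,330,110,140,105),f(d,230,120,140,105)]),np.hstack([f(s,265,240,140,105),f(d,310,225,140,105)])]))
E
```

```text
(no output)
```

View pics/crop0.png

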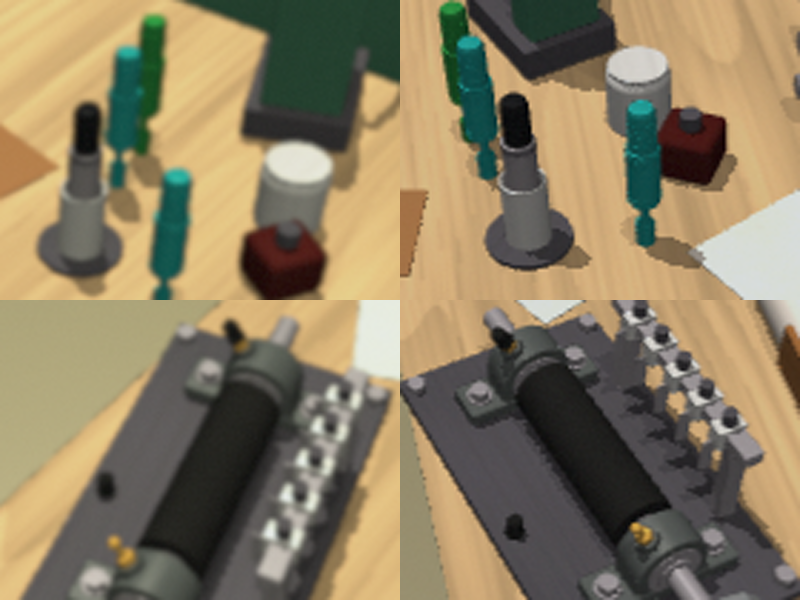

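```bash
cat > h.py <<'E'
import cv2,numpy as np
from rig import *
def ray(m,p):
    K=np.array([[m['fx'],0,m['cx']],[0,m['fy'],m['cy']],[0,0,1]])
    u=cv2.undistortPoints(np.array([[p]],float),K,m['D'])[0,0]
    R=np.array(m['R']);return -R.T@m['t'],R.T@np.array([u[0],u[1],1.])
def plane(m,p,z):
    c,d=ray(m,p);return c+d*(z-c[2])/d[2]
def tri(*obs):
    A=np.zeros((3,3));b=np.zeros(3);L=[]
    for m,p in obs:
        c,d=ray(m,p);d/=np.linalg.norm(d);P=np.eye(3)-np.outer(d,d);A+=P;b+=P@c;L.append((P,c))
    X=np.linalg.solve(A,b);return X,[np.linalg.norm(P@(X-c)) for P,c in L]
def proj(m,X):
    K=np.array([[m['fx'],0,m['cx']],[0,m['fy'],m['cy']],[0,0,1]])
    return cv2.projectPoints(np.array([X],float),cv2.Rodrigues(np.array(m['R']))[0],np.array(m['t']),K,m['D'])[0][0,0]
E
python3 - <<'E'
from h import *
np.set_printoptions(precision=4,suppress=True)
a,b=camera_model("scene"),camera_model("side")
for n,p,q,z in [("htop",(360.5,147.5),(269.9,156.4),.176),("nip",(305.3,325),(392.6,311),.096),("nip",(305.3,325),(392.6,305.5),.096),("cap",(346.2,250),(344.3,236.6),.096),("cup rim",(0,0),(0,0),.08)]:
    if p[0]: print(n,*tri((a,p),(b,q)),plane(a,p,z),plane(b,q,z))
m=camera_model("wrist");s=read_state()
from scipy.spatial.transform import Rotation as Ro
w,x,y,z=s['ee_rot'];R=Ro.from_quat([x,y,z,w]);print(R.as_matrix())
c=-m['R'].T@m['t'];print("cam in tool",R.inv().apply(c-s['eef_pos']),(m['R']@R.as_matrix()),m['fx'])
E
```

```text
htop [0.4289 0.2795 0.1685] [np.float64(0.0021536253006781375), np.float64(0.0021536253006782685)] [0.4333 0.2739 0.176 ] [0.4288 0.2657 0.176 ]
nip [ 0.6373 -0.1901  0.0803] [np.float64(0.005617971747412674), np.float64(0.005617971747412524)] [ 0.6417 -0.1911  0.096 ] [ 0.6335 -0.2067  0.096 ]
nip [ 0.639  -0.1887  0.0897] [np.float64(0.000342106323318712), np.float64(0.0003421063233188529)] [ 0.6417 -0.1911  0.096 ] [ 0.6373 -0.1933  0.096 ]
cap [0.5791 0.0263 0.0898] [np.float64(0.0013421886661068722), np.float64(0.0013421886661068123)] [0.583  0.0201 0.096 ] [0.5777 0.0223 0.096 ]
[[ 0.9659  0.2589 -0.0003]
 [ 0.2589 -0.9659  0.0015]
 [ 0.0001 -0.0015 -1.    ]]
cam in tool [0.0765 0.0009 0.0308] [[ 0.0004  1.     -0.0014]
 [-0.9553 -0.0001 -0.2955]
 [-0.2955  0.0014  0.9553]] 409.6710850470341
```

```bash
python3 - <<'E'
from h import *
np.set_printoptions(precision=4,suppress=True)
a,b=camera_model("scene"),camera_model("side")
f=lambda u,v:(330+u*.35,110+v*.35)
g=lambda u,v:(230+(u-400)*.35,120+v*.35)
print("d1",plane(a,f(118,185),0),plane(b,g(487,176),0),"top",tri((a,f(128,50)),(b,g(472,40)))[0])
print("d2",plane(b,g(646,242),0),"top",tri((a,f(177,173)),(b,g(641,105)))[0])
print("d3",plane(a,f(142,150),0),"top",tri((a,f(155,18)),(b,g(452,6)))[0])
print("cup foot",plane(a,f(80,245),0.005),plane(b,g(530,240),.005))
print("rim",plane(a,f(84,187),.08),plane(b,g(523,183),.08))
E
```

```text
d1 [0.4033 0.3872 0.    ] [0.3944 0.3836 0.    ] top [0.3988 0.3905 0.1649]
d2 [0.5437 0.2502 0.    ] top [0.5444 0.2573 0.1642]
d3 [0.3882 0.455  0.    ] top [0.3833 0.4612 0.1607]
cup foot [0.4329 0.2773 0.005 ] [0.4288 0.2695 0.005 ]
rim [0.4329 0.2778 0.08  ] [0.4285 0.2689 0.08  ]
```

Request:
{"fn": "arm_command", "kwargs": {"plan": [[85.4,0.5,0.8,0,0],[85.4,0.5,0.8,0,0],[85.4,0.5,0.8,0,0],[85.4,0.5,0.8,0,0],[85.4,0.5,0.8,0,0],[85.4,0.5,0.8,0,0],[85.4,0.5,0.8,0,0],[85.4,0.5,0.8,0,0],[85.4,0.5,0.8,0,0],[85.4,0.5,0.8,0,0]]}}

```text
time: 1.15
eef_pos: [0.4058, -0.1777, 0.4047]
ee_rot: [0.0, 0.991, 0.13, 0.0]
contact_force: [1.6, -0.9, 0.3]
grip_width: 1.0
grip_force: 0.0
```

Request:
{"fn": "arm_command", "kwargs": {"plan": [[85.4,0.9,0,0,0],[85.4,0.9,0,0,0],[85.4,0.9,0,0,0],[85.4,0.9,0,0,0],[85.4,0.6,0,0,0],[85.4,0,0,0,0],[85.4,0,0,0,0]]}}

```text
time: 1.85
eef_pos: [0.6155, -0.1794, 0.4034]
ee_rot: [-0.0, 0.991, 0.131, -0.001]
contact_force: [-0.2, -1.0, 0.2]
grip_width: 1.0
grip_force: 0.0
```

```bash
python3 - <<'E'
from h import *
import pickle
m=camera_model("wrist");i=camera("wrist");cv2.imwrite("pics/w1.png",i);pickle.dump(m,open("w1.pkl","wb"))
h=cv2.cvtColor(i,cv2.COLOR_BGR2HSV)
k=cv2.inRange(h,(15,120,100),(30,255,255))
n,l,st,c=cv2.connectedComponentsWithStats(k)
for j in range(1,n):
    if st[j,4]>15: print(st[j],c[j],plane(m,c[j],.096))
E
```

```text
[340   0  10   7  29] [344.44827586   3.06896552] [ 0.75044348 -0.15904923  0.096     ]
[353   1  11  10  30] [359.16666667   3.86666667] [ 0.75230166 -0.16763223  0.096     ]
[ 425    0  185  119 5956] [528.02971793  52.80104097] [ 0.75308476 -0.27527491  0.096     ]
[456   2  28  13  99] [469.68686869   7.82828283] [ 0.7669648  -0.23181519  0.096     ]
[564   8  11  10  26] [568.11538462  11.92307692] [ 0.77922916 -0.2887624   0.096     ]
[462  11   9   8  22] [466.40909091  14.45454545] [ 0.7632262  -0.23123857  0.096     ]
[551  19  20  12  56] [562.05357143  24.30357143] [ 0.77237529 -0.28824964  0.096     ]
[440  24   8  12  45] [444.          30.08888889] [ 0.75202934 -0.22129998  0.096     ]
[523  39  12  10  34] [528.76470588  44.20588235] [ 0.75759019 -0.27371213  0.096     ]
[454  45  12   4  24] [459.29166667  46.5       ] [ 0.74592983 -0.23350653  0.096     ]
[417  62  37  16 128] [431.1171875  69.9609375] [ 0.72911218 -0.2214482   0.096     ]
[435  62   8   7  22] [438.27272727  64.68181818] [ 0.73308168 -0.22468888  0.096     ]
[413  72  51  27 273] [432.02197802  84.6
[... 3078 characters left out ...]
[260 287  32  16 116] [274.93965517 295.75      ] [ 0.55310033 -0.16256275  0.096     ]
[295 288   5   6  18] [297.11111111 290.27777778] [ 0.56162772 -0.17731486  0.096     ]
[299 301  14   7  37] [305.94594595 304.02702703] [ 0.55250247 -0.18639308  0.096     ]
[355 357  84  34 570] [394.88947368 369.42631579] [ 0.51605197 -0.26773034  0.096     ]
[549 362  31  33  91] [566.57142857 374.98901099] [ 0.54694247 -0.39726526  0.096     ]
[534 367  14   9  62] [540.66129032 370.91935484] [ 0.54496098 -0.37678652  0.096     ]
[ 340  392  102   46 2398] [391.98790659 417.29899917] [ 0.47256763 -0.27934077  0.096     ]
[458 409   4   8  16] [459.4375 412.375 ] [ 0.49165181 -0.33019245  0.096     ]
```

View pics/w1.png

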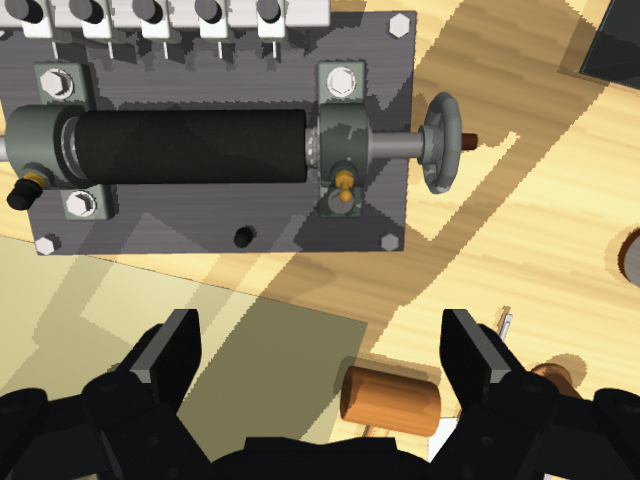

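```bash
python3 - <<'E'
from h import *
import pickle
m=pickle.load(open("w1.pkl","rb"));i=cv2.imread("pics/w1.png")
h=cv2.cvtColor(i,cv2.COLOR_BGR2HSV)
k=cv2.inRange(h,(12,100,60),(32,255,255))[165:210,330:362]
for y,r in enumerate(k):
    x=np.where(r)[0]
    if len(x): print(y+165,x.min()+330,x.max()+330,end='; ')
print()
for p in [(345,195),(345.5,195.5)]: print(plane(m,p,.096))
a,b=camera_model("scene"),camera_model("side")
print(tri((m,(345,195)),(a,(305.3,325)),(b,(392.6,305.5))))
e=plane(m,(45,246),.016)-plane(m,(390,243),.016);print(e,np.degrees(np.arctan2(-e[0],e[1])))
E
```

```text
170 342 346; 171 340 348; 172 338 350; 173 336 352; 174 336 352; 175 335 352; 176 335 352; 177 335 352; 178 335 353; 179 335 353; 180 335 353; 181 335 353; 182 335 353; 183 335 352; 184 335 352; 185 335 352; 186 336 352; 187 338 349; 188 341 348; 189 341 348; 190 341 349; 191 341 350; 192 340 350; 193 339 351; 194 339 351; 195 339 351; 196 339 351; 197 339 351; 198 339 350; 199 340 350; 200 341 349; 201 342 348; 202 345 345; 
[ 0.63929084 -0.19161411  0.096     ]
[ 0.63904553 -0.19204149  0.096     ]
(array([ 0.63907632, -0.19081727,  0.09258978]), [np.float64(0.0012332896723920837), np.float64(0.0016372838830629956), np.float64(0.00078796570707524)])
[-8.40085115e-02  3.01612246e-01  5.55111512e-17] 15.564194847634617
```

Request:
{"fn": "arm_command", "kwargs": {"plan": [[85.4,-0.45,0.85,0,0],[85.4,-0.45,0.85,0,0],[85.4,-0.45,0.85,0,0],[85.4,-0.45,0.85,0,0],[85.4,-0.45,0.85,0,0],[85.4,-0.45,0.85,0,0],[85.4,-0.45,0.85,0,0],[85.4,-0.45,0.85,0,0],[85.4,0,0.85,0,0],[85.4,0,0.85,0,0],[85.4,0,0,0,0],[85.4,0,0,0,0]]}}

```text
time: 3.1
eef_pos: [0.4344, 0.2455, 0.405]
ee_rot: [0.0, 0.991, 0.131, 0.0]
contact_force: [0.3, -0.3, 0.4]
grip_width: 1.001
grip_force: 0.0
```

```bash
python3 - <<'E'
from h import *
import pickle
print(read_state()['eef_pos'])
m=camera_model("wrist");i=camera("wrist");cv2.imwrite("pics/w2.png",i);pickle.dump(m,open("w2.pkl","wb"))
print(proj(m,[.431,.273,.176]),proj(m,[.431,.273,.08]))
E
```

```text
[0.43438638 0.24550922 0.40496426]
[264.29359715 257.3413376 ] [280.99101772 212.51548457]
```

View pics/w2.png

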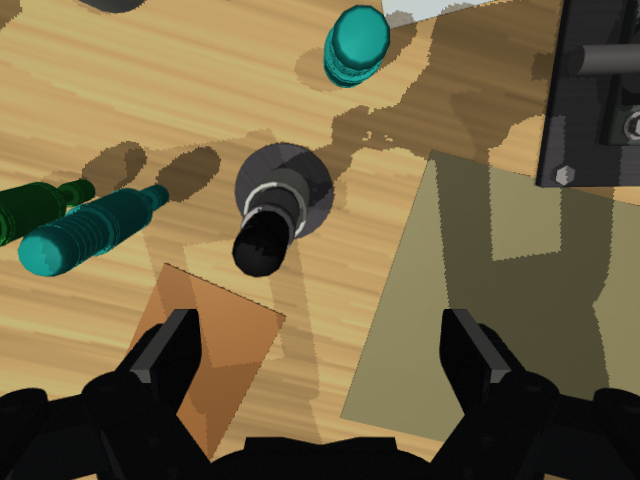

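```bash
python3 - <<'E'
from h import *
import pickle
m=pickle.load(open("w2.pkl","rb"));i=cv2.imread("pics/w2.png")
g=i.max(2)
k=(g<45).astype(np.uint8)[190:290,220:310]
n,l,st,c=cv2.connectedComponentsWithStats(k);j=1+st[1:,4].argmax();b=l==j
for y in range(0,100,6):
    x=np.where(b[y])[0]
    if len(x): print(y+190,x.min()+220,x.max()+220,end='; ')
print()
pts=np.argwhere(b)[:,::-1]; 
ys=pts[:,1].max()+190
# lower half of outline -> circle
o=np.array([[np.where(r)[0].min()+220,y+190] for y,r in enumerate(b) if r.any() and y>55]+[[np.where(r)[0].max()+220,y+190] for y,r in enumerate(b) if r.any() and y>65],np.float32)
A=np.c_[2*o,np.ones(len(o))];s=np.linalg.lstsq(A,(o**2).sum(1),rcond=None)[0];print(s[:2],np.sqrt(s[2]+s[0]**2+s[1]**2),ys)
for p in [s[:2],(259.5,251)]: print(plane(m,p,.176))
E
```

```text
214 254 279; 220 249 285; 226 244 288; 232 240 288; 238 236 288; 244 234 287; 250 233 285; 256 234 283; 262 236 280; 268 240 277; 274 248 269; 
[258.21341368 251.00525613] 25.12106022844483 276
[0.43355563 0.27676562 0.176     ]
[0.43372925 0.27613188 0.176     ]
```

Request:
{"fn": "arm_command", "kwargs": {"plan": [[85.4,-0.02,0.62,0,0],[85.4,0,0,-0.6,0],[85.4,0,0,-0.6,0],[85.4,0,0,-0.5,0],[85.4,0,0,-0.24,0],[85.4,0,0,0,0],[20,0,0,0,0],[20,0,0,0,0],[20,0,0,0,0],[20,0,0,0,0],[20,0,0,0,0],[20,0,0,0,0]], "newtons": 30}}

```text
time: 4.35
eef_pos: [0.4346, 0.277, 0.3088]
ee_rot: [-0.001, 0.991, 0.131, 0.001]
contact_force: [-0.8, 2.1, 5.8]
grip_width: 0.316
grip_force: 29.8
```

Request:
{"fn": "arm_command", "kwargs": {"plan": [[20,0,0,0.3,0],[20,0,0,0.3,0],[20,0,0,0.3,0],[20,0,0,0,0],[20,-0.15,-0.042,0,0],[20,-0.15,-0.042,0,0],[20,-0.15,-0.042,0,0],[20,-0.15,-0.042,0,0],[20,0,0,0,0]]}}

```text
time: 5.25
eef_pos: [0.4032, 0.2679, 0.3523]
ee_rot: [0.0, 0.991, 0.131, -0.0]
contact_force: [1.1, 0.8, -5.2]
grip_width: 0.32
grip_force: 30.1
```

```bash
python3 - <<'E'
from h import *
a=camera("side");b=camera("scene")
f=lambda i,x,y,w,h:cv2.resize(i[y:y+h,x:x+w],(400,300),interpolation=cv2.INTER_CUBIC)
cv2.imwrite("pics/t1.png",np.hstack([f(b,290,90,140,105),f(a,200,100,140,105)]))
E
```

```text
(no output)
```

View pics/t1.png

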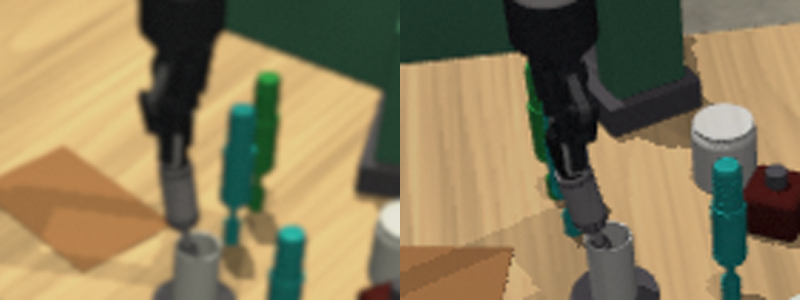

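Request:
{"fn": "arm_command", "kwargs": {"plan": [[20,-0.15,-0.042,0,0],[20,-0.15,-0.042,0,0],[20,-0.15,-0.042,0,0],[20,-0.15,-0.042,0,0],[20,-0.15,-0.042,0,0],[20,-0.15,-0.042,0,0],[20,0,0,0,0],[20,0,0,0,0]]}}

```text
time: 6.15
eef_pos: [0.359, 0.2554, 0.3529]
ee_rot: [0.0, 0.991, 0.131, -0.0]
contact_force: [0.3, 1.6, -2.0]
grip_width: 0.317
grip_force: 30.1
```

```bash
python3 - <<'E'
from h import *
a=camera("side");b=camera("scene")
cv2.imwrite("pics/t2a.png",a);cv2.imwrite("pics/t2b.png",b)
f=lambda i,x,y,w,h:cv2.resize(i[y:y+h,x:x+w],(400,300),interpolation=cv2.INTER_CUBIC)
cv2.imwrite("pics/t2.png",np.hstack([f(b,290,110,100,75),f(a,200,125,100,75)]))
E
```

```text
(no output)
```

View pics/t2.png

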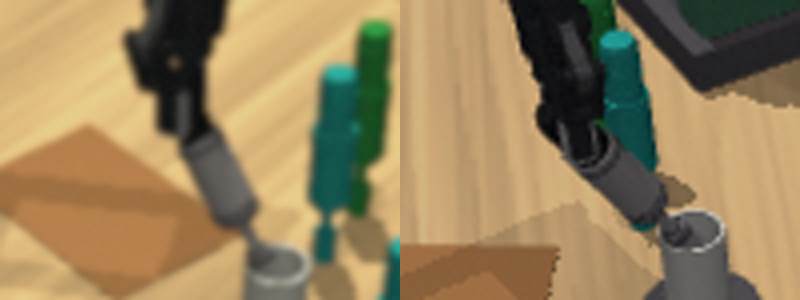

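Request:
{"fn": "arm_command", "kwargs": {"plan": [[20,-0.116,-0.032,0.208,0],[20,-0.116,-0.032,0.208,0],[20,-0.116,-0.032,0.208,0],[20,0,0,0.5,0],[20,0,0,0.5,0],[20,0.2,-0.8,0.5,0],[20,0.2,-0.8,0,0],[20,0.2,-0.8,0,0],[20,0.2,-0.8,0,0],[20,0.2,-0.8,0,0],[20,0,0,0,0],[20,0,0,0,0]], "newtons": 50}}

```text
time: 7.45
eef_pos: [0.3915, 0.0499, 0.4594]
ee_rot: [-0.0, 0.992, 0.129, -0.0]
contact_force: [-0.8, -0.6, -3.5]
grip_width: 0.314
grip_force: 51.6
```

```bash
python3 - <<'E'
from h import *
import pickle
p=read_state()['eef_pos'];print(p)
ms={};im={}
for n in("wrist","scene","side"):
    ms[n]=camera_model(n);im[n]=camera(n);cv2.imwrite(f"pics/t3{n}.png",im[n])
ms['p']=p;pickle.dump(ms,open("t3.pkl","wb"))
d=-np.array([.9633,.2683,0]);g=p-[0,0,.155]
ax=d*.5+[0,0,.866]
M=g-.146*ax
tiles=[]
for n in("wrist","scene","side"):
    u=proj(ms[n],M);v=proj(ms[n],g-.08*ax);print(n,u,v)
    w,h=(200,150) if n=="wrist" else (100,75)
    c=(u*.7+v*.3).astype(int);x=int(np.clip(c[0]-w//2,0,640-w));y=int(np.clip(c[1]-h//2,0,480-h));print(x,y,w,h)
    tiles.append(cv2.resize(im[n][y:y+h,x:x+w],(400,300),interpolation=cv2.INTER_CUBIC))
cv2.imwrite("pics/t3.png",np.vstack([np.hstack(tiles[:2]),np.hstack([tiles[2],0*tiles[0]])]))
E
```

```text
[0.3914967  0.04985709 0.45940893]
wrist [316.49865644 115.12883673] [316.68408971 189.23542834]
216 62 200 150
scene [319.15294707 190.78319693] [305.63051387 168.01495994]
265 146 100 75
side [292.06768073 204.58471029] [276.75842156 190.04820911]
237 163 100 75
```

View pics/t3.png

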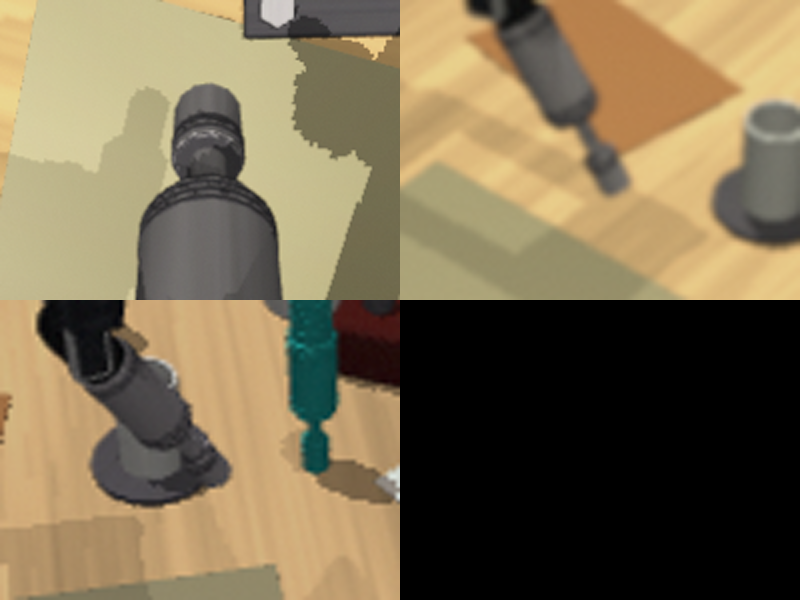

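```bash
python3 - <<'E'
from h import *
import pickle
from scipy.optimize import least_squares
ms=pickle.load(open("t3.pkl","rb"));p=ms['p']
d=-np.array([.9633,.2683,0]);ty=np.array([.2683,-.9633,0]);z=np.array([0,0,1.]);g=p-.155*z
def geo(q):
    th,L,l=q;ax=d*np.sin(th)+z*np.cos(th);e=-d*np.cos(th)+z*np.sin(th)
    M=g-L*ax+l*ty;return M,ax,e
def pred(q):
    M,ax,e=geo(q)
    return proj(ms['wrist'],M+.010*e),proj(ms['scene'],M),proj(ms['side'],M)
ob=[np.array([320,105.5]),np.array([318.75,192.75]),np.array([291.5,205.5])]
def res(q):
    w,s,t=pred(q);return np.r_[(w-ob[0])/1.5,(s-ob[1])/1.2,(t-ob[2])/1.2,(q[1]-.146)/.002]
r=least_squares(res,[.52,.146,0],x_scale=[.1,.01,.001]);print(np.degrees(r.x[0]),r.x,r.fun.round(2));print("mouth rel tcp",geo(r.x)[0]-p)
print("wrist pred at 30deg",pred([np.radians(30),.146,0])[0])
E
```

```text
28.494735247463982 [0.49732695 0.14638741 0.00207221] [-0.05 -0.41 -0.96 -0.89 -0.23  0.62  0.19]
mouth rel tcp [ 0.06783112  0.01674144 -0.28365418]
wrist pred at 30deg [316.20194764  99.24298522]
```

Request:
{"fn": "arm_command", "kwargs": {"plan": [[20,0.389,-0.6625,-0.09,0],[20,0.389,-0.6625,-0.09,0],[20,0.389,-0.6625,-0.09,0],[20,0.389,-0.6625,-0.09,0],[20,0.389,-0.6625,-0.09,0],[20,0.389,-0.6625,-0.09,0],[20,0.389,-0.6625,-0.09,0],[20,0.389,-0.6625,-0.09,0],[20,0,0,0,0],[20,0,0,0,0],[20,0,0,0,0]], "newtons": 100}}

```text
time: 8.7
eef_pos: [0.5478, -0.2128, 0.4229]
ee_rot: [-0.0, 0.991, 0.132, -0.0]
contact_force: [-0.4, 0.4, -3.9]
grip_width: 0.299
grip_force: 99.2
```

```bash
cat > look.py <<'E'
import sys,pickle
from h import *
k=sys.argv[1]
p=read_state()['eef_pos'];print(p)
ms={};im={}
for n in("wrist","scene","side"):
    ms[n]=camera_model(n);im[n]=camera(n);cv2.imwrite(f"pics/{k}{n}.png",im[n])
ms['p']=p;pickle.dump(ms,open(k+".pkl","wb"))
N=np.array([.6387,-.1918,.096]);tiles=[]
for n,(w,h) in(("wrist",(160,120)),("scene",(80,60)),("side",(80,60))):
    c=proj(ms[n],N+[-.01,0,.02]);x,y=int(np.clip(c[0]-w/2,0,640-w)),int(np.clip(c[1]-h/2,0,480-h));print(n,x,y,w,proj(ms[n],N))
    tiles.append(cv2.resize(im[n][y:y+h,x:x+w],(400,300),interpolation=cv2.INTER_CUBIC))
cv2.imwrite(f"pics/{k}.png",np.vstack([np.hstack(tiles[:2]),np.hstack([tiles[2],0*tiles[0]])]))
E
python3 look.py u1
```

```text
[ 0.54776798 -0.21278514  0.4229386 ]
wrist 239 37 160 [323.56996786  82.74630479]
scene 259 286 80 [303.95714497 324.40569745]
side 349 269 80 [393.0539854  304.83521799]
```

View pics/u1.png

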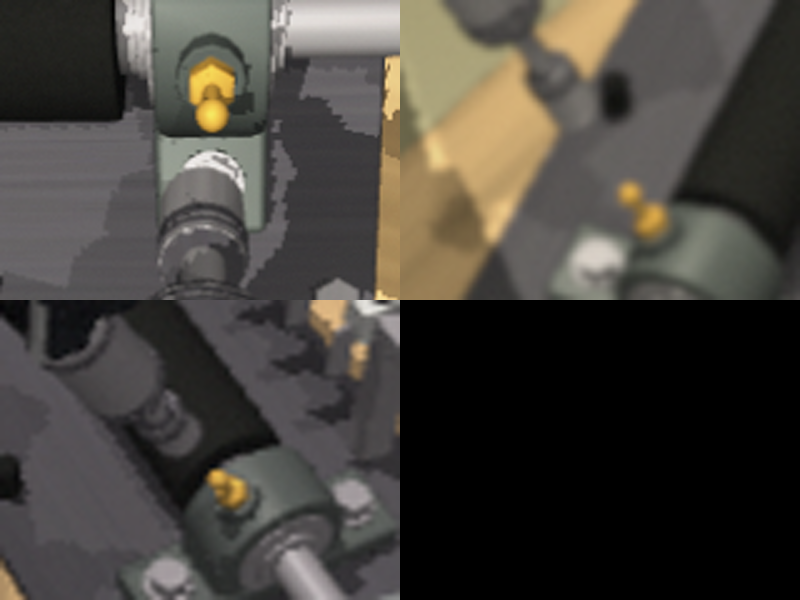

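```bash
cat > fit.py <<'E'
from h import *
import pickle
from scipy.optimize import least_squares
d=-np.array([.9633,.2683,0]);ty=np.array([.2683,-.9633,0]);z=np.array([0,0,1.])
def fit(k,ob,nob):
    ms=pickle.load(open(k+".pkl","rb"));p=ms['p'];g=p-.155*z
    def geo(q):
        th,L,l=q;ax=d*np.sin(th)+z*np.cos(th);e=-d*np.cos(th)+z*np.sin(th);return g-L*ax+l*ty,ax,e
    def res(q):
        M,ax,e=geo(q)
        return np.r_[(proj(ms['wrist'],M+.010*e)-ob[0])/1.2,(proj(ms['scene'],M)-ob[1])/1.2,(proj(ms['side'],M)-ob[2])/1.2,(q[1]-.146)/.002]
    r=least_squares(res,[.52,.146,0],x_scale=[.1,.01,.001]);print(np.degrees(r.x[0]),r.x,r.fun.round(2))
    M,ax,e=geo(r.x)
    N=least_squares(lambda X:np.r_[(proj(ms['wrist'],X)-nob[0])/.6,(proj(ms['scene'],X)-nob[1])/1.,(proj(ms['side'],X)-nob[2])/1.,(X[2]-.096)/.001],[.6387,-.1918,.096])
    print("N",N.x,N.fun.round(2))
    n=.5*d+.866*z;b=np.array([-.866*d+.5*z][0])
    S=M+.009*ax;D=N.x-S;print("mouth-tcp",M-p,"seat to N",D,"| along -n",-D@n,"perp up-fwd",D@b,"lateral ty",D@ty)
E
python3 - <<'E'
from fit import *
fit("u1",[(320.6,103.8),(294.4,309),(387,297)],[(323.8,83),(305,324.6),(392.4,304.6)])
E
```

```text
28.64140769039142 [0.49988687 0.14778677 0.00230627] [ 0.46 -0.52 -1.05 -0.92 -1.62 -0.8   0.89]
N [ 0.63861408 -0.19191118  0.09596895] [-0.18 -0.12 -1.11 -0.17  0.63  0.29 -0.03]
mouth-tcp [ 0.06885709  0.01678423 -0.28470311] seat to N [ 0.02614463  0.00524716 -0.05016528] | along -n 0.05673959786062026 perp up-fwd -0.0020531608198829134 lateral ty 0.001960017888237367
```

Request:
{"fn": "arm_command", "kwargs": {"plan": [[20,0.116,0.019,-0.23,0],[20,0.116,0.019,-0.23,0],[20,0.116,0.019,-0.23,0],[20,0,0,0,0],[20,0,0,0,0],[20,0,0,0,0]]}}

```text
time: 9.45
eef_pos: [0.565, -0.2116, 0.3887]
ee_rot: [0.0, 0.991, 0.13, 0.0]
contact_force: [-0.0, -0.3, -3.9]
grip_width: 0.302
grip_force: 99.3
```

```bash
python3 look.py u2
```

```text
[ 0.56498578 -0.21162066  0.38866087]
wrist 233 67 160 [317.79765364 109.35674414]
scene 259 286 80 [303.95714497 324.40569745]
side 349 269 80 [393.0539854  304.83521799]
```

View pics/u2.png

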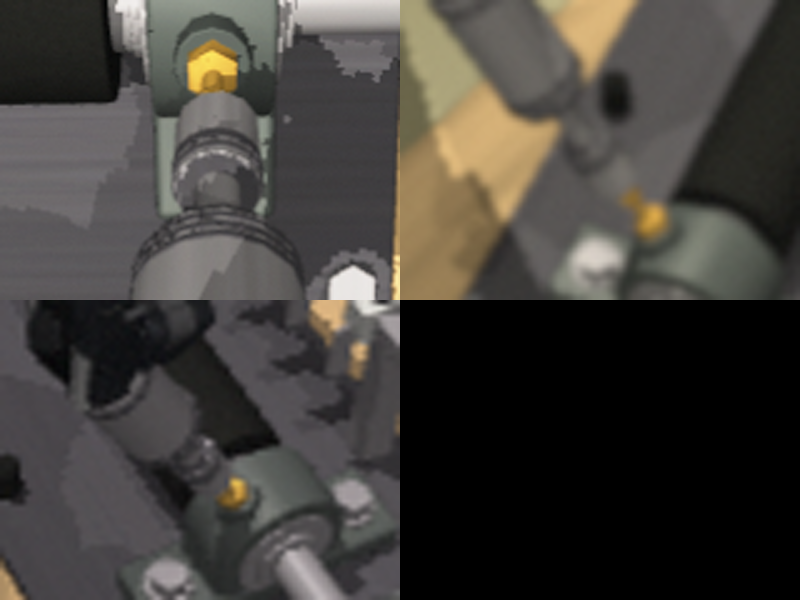

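Request:
{"fn": "arm_command", "kwargs": {"plan": [[20,0.036,0.02,-0.07,0],[20,0.036,0.02,-0.07,0],[20,0.036,0.02,-0.07,0],[20,0,0,0,0],[20,0,0,0,0]]}}

```text
time: 10.1
eef_pos: [0.5704, -0.2085, 0.378]
ee_rot: [0.0, 0.991, 0.131, 0.0]
contact_force: [-0.4, -0.6, -0.7]
grip_width: 0.298
grip_force: 99.5
```

```bash
python3 look.py u3; python3 - <<'E'
from h import *
s=read_state();print(s['contact_force'],s['moment'])
i=cv2.imread("pics/u3wrist.png");h=cv2.cvtColor(i,cv2.COLOR_BGR2HSV)
k=cv2.inRange(h,(12,100,60),(32,255,255))[60:150,280:360]
for y,r in enumerate(k):
    x=np.where(r)[0]
    if len(x): print(y+60,x.min()+280,x.max()+280,end='; ')
# coupler edges: gradient along rows
g=cv2.cvtColor(i,cv2.COLOR_BGR2GRAY)
for y in range(104,150,6): print(y,g[y,285:352:2])
E
```

```text
[ 0.5703936  -0.20851063  0.37795491]
wrist 235 79 160 [320.52947397 120.14016128]
scene 259 286 80 [303.95714497 324.40569745]
side 349 269 80 [393.0539854  304.83521799]
[-1.20603938 -0.47701164  0.72665073] [-0.05646886  0.28721618 -0.05675218]
92 320 320; 93 318 322; 94 316 324; 95 314 326; 96 313 328; 97 311 329; 98 311 330; 99 310 330; 100 310 330; 101 310 330; 102 310 330; 103 310 330; 104 310 330; 105 329 330; 104 [ 64  49  49  50 122  91  98  99  99  95  99 111  94 164 146 130 133 142
 136 126 125 130 122  63  62  58  57  57  58  78  93  76  60  63]
110 [105 105  97  97  93  78  87  77  77  77  89 119 124 130 130 130 135 139
 135 125 121 122 112 106  85  53  52  52  53  52  51  66  66  65]
116 [110 109  92  92  91  76  64  64  64  79 109 122 125 132 131 121 124 137
 135 125 120 120 111 104  92  79  45  45  45  44  47  63  63  62]
122 [108  98  91  91  91  80  88  50  52  90 113  81  62  85  83  94  94  93
  99 102  81  73  68  50  72  84  78  74  52  64  56  64  63  63]
128 [104  93  93  93  93  83 105 142 147  71  55  80 114 140 174 143 148 155
 192 166 119 122 103  94  63  70  66  85  86  73  56  65  65  65]
134 [ 93  93  93  93  92  81 101 141 124  93 148 163 104  94  97  96  95  95
  95  86  76  74  98  81  85  73  57  85  86  72  51  64  65  63]
140 [ 88  87  86  89  87  82  95 140 119 184 123  96  94 100 123 133 100 103
 105 104  97  84  57  55  53  86  65  77  86  72  56  61  60  60]
146 [ 96  95  96  96  95  95  84 137 149 111 130  84  83  61  81  87  89  93
  96 103  99  89  64  57  58  96  80  85  85  71  57  64  64  64]
```

Request:
{"fn": "arm_command", "kwargs": {"plan": [[20,0.0193,0.0054,-0.0346,0],[20,0.0193,0.0054,-0.0346,0],[20,0,0,0,0]]}}

```text
time: 10.55
eef_pos: [0.5725, -0.2078, 0.3732]
ee_rot: [-0.0, 0.991, 0.131, 0.0]
contact_force: [5.3, -1.0, -8.6]
grip_width: 0.301
grip_force: 98.7
```

Request:
{"fn": "arm_command", "kwargs": {"plan": [[20,0.0193,0.0054,-0.0346,0],[20,0.0193,0.0054,-0.0346,0],[20,0,0,0,0]]}}

```text
time: 10.85
eef_pos: [0.5741, -0.2075, 0.3717]
ee_rot: [0.0, 0.991, 0.131, -0.0]
contact_force: [-3.5, -1.2, 4.6]
grip_width: 0.302
grip_force: 100.3
```

Request:
{"fn": "arm_command", "kwargs": {"plan": [[20,0.0193,0.0054,-0.0346,0],[20,0.0193,0.0054,-0.0346,0],[20,0,0,0,0]]}}

```text
time: 11.15
eef_pos: [0.576, -0.2071, 0.3683]
ee_rot: [0.0, 0.991, 0.13, -0.0]
contact_force: [-4.6, -0.1, 5.5]
grip_width: 0.299
grip_force: 100.2
```

Request:
{"fn": "arm_command", "kwargs": {"plan": [[20,0.0193,0.0054,-0.0346,0],[20,0.0193,0.0054,-0.0346,0],[20,0.0193,0.0054,-0.0346,0],[20,0.0193,0.0054,-0.0346,0],[20,0,0,0,0]]}}

```text
time: 11.65
eef_pos: [0.5797, -0.206, 0.3616]
ee_rot: [0.0, 0.991, 0.13, -0.0]
contact_force: [-6.0, -1.3, 7.7]
grip_width: 0.299
grip_force: 100.4
```

```bash
python3 look.py u4; python3 -c "
from rig import *
s=read_state();print(s['contact_force'],s['moment'])"
```

```text
[ 0.57974776 -0.20604594  0.36155128]
wrist 235 100 160 [320.27853372 138.79998631]
scene 259 286 80 [303.95714497 324.40569745]
side 349 269 80 [393.0539854  304.83521799]
[-6.35352876 -1.50049554  7.57614746] [-0.00328613  1.09077928  0.06155597]
```

Request:
{"fn": "arm_command", "kwargs": {"plan": [[20,0.0193,0.0054,-0.0346,0],[20,0.0193,0.0054,-0.0346,0],[20,0,0,0,0]]}}

```text
time: 12.1
eef_pos: [0.5816, -0.2055, 0.3583]
ee_rot: [0.0, 0.991, 0.13, -0.0]
contact_force: [-7.9, -0.7, 8.4]
grip_width: 0.306
grip_force: 100.5
```

Request:
{"fn": "arm_command", "kwargs": {"plan": [[20,0.0193,0.0054,-0.0346,0],[20,0,0,0,0]]}}

```text
time: 12.3
eef_pos: [0.5826, -0.2053, 0.3566]
ee_rot: [0.0, 0.991, 0.13, -0.0]
contact_force: [-6.9, -1.0, 7.9]
grip_width: 0.299
grip_force: 100.7
```

Request:
{"fn": "arm_command", "kwargs": {"plan": [[20,0.0193,0.0054,-0.0346,0],[20,0,0,0,0]]}}

```text
time: 12.5
eef_pos: [0.5835, -0.205, 0.3551]
ee_rot: [0.0, 0.991, 0.13, -0.0]
contact_force: [-7.8, -1.0, 8.9]
grip_width: 0.305
grip_force: 100.9
```

Request:
{"fn": "arm_command", "kwargs": {"plan": [[20,0.0193,0.0054,-0.0346,0],[20,0,0,0,0]]}}

```text
time: 12.7
eef_pos: [0.5842, -0.205, 0.3549]
ee_rot: [0.001, 0.991, 0.13, -0.0]
contact_force: [-14.5, -0.9, 18.6]
grip_width: 0.3
grip_force: 102.5
```

Request:
{"fn": "arm_command", "kwargs": {"plan": [[20,0.0193,0.0054,-0.0346,0],[20,0,0,0,0]]}}

```text
time: 12.9
eef_pos: [0.5848, -0.205, 0.3548]
ee_rot: [0.001, 0.991, 0.13, -0.001]
contact_force: [-20.7, -0.1, 29.0]
grip_width: 0.3
grip_force: 103.8
```

Request:
{"fn": "arm_command", "kwargs": {"plan": [[20,-0.0193,-0.0054,0.0346,0],[20,0,0,0,0],[20,0,0,0,0],[20,0,0,0,0],[20,0,0,0,0]]}}

```text
time: 13.4
eef_pos: [0.5841, -0.205, 0.3549]
ee_rot: [0.001, 0.991, 0.13, -0.0]
contact_force: [-13.5, -0.1, 17.9]
grip_width: 0.303
grip_force: 101.6
```

```bash
python3 -c "
from rig import *
s=read_state();print(s['time'],s['eef_pos'],s['contact_force'],s['grip_force'])
print(job_done())"
```

```text
13.4 [ 0.58412535 -0.20503675  0.35493958] [-13.51981783  -0.09521018  17.87835628] 101.60000681877136
the job is handed in; nothing more can be done
None
```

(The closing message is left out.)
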